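# Shift the drying pots one place along the three-ring hob

## Task

Two rinsed pots are being dried on the three-ring hob: the one on the double ring in the middle is dry, the other is waiting its turn on an end ring. Slide the dry pot sideways onto the empty end ring, then slide the waiting pot onto the middle ring, each flat on the glass all the way (no lifting or tipping) and without the pots knocking together. Finish with each pot standing wholly inside its ring, the inner one of the double ring, and everything else left where it was.

Things in the scene. Friction and masses are not known exactly. Their poses are not given: they have to be found in the camera images.
- hob: Three-ring glass-ceramic hob, fixed; 280 mm deep (x), 600 mm wide (y), flat black glass top 55 mm above its origin (centre of its underside). x points to its back edge, y along the row of rings; three knobs stick out 19 mm from its front (-x) face. The rings are printed pale circles, flush with the glass, 185 mm apart.
- ring_middle (a point): Centre of the double ring in the middle of the hob, at glass height. Inner circle 136 mm inside diameter (the one the pot must stand in), outer circle 170 mm.
- ring_empty: The single end ring that is empty at the start (at the hob's +y or -y end, it varies); 136 mm inside diameter; origin at its centre, at glass height.
- ring_waiting: The single end ring at the other end, on which the waiting pot stands at the start; 136 mm inside diameter; origin at its centre, at glass height.
- saucepan: Aluminium saucepan, open, empty, 0.35 to 0.7 kg, loose. Origin at its underside's centre, z up. Base 108 mm across, 120 mm from 10 mm up to the rim 54 mm up; wall 3 mm, inner floor 4 mm up. Round black handle (19 mm) along its -x axis, from the wall 42 mm up to 191 mm from the origin, 58 mm up. Stands on the middle ring (it is then the dry pot) or the waiting ring.
- basin: Cream enamel basin, dark rim, no handle, open, empty, 0.3 to 0.65 kg, loose. Origin at its underside's centre, z up. Base 108 mm across, 136 mm at 30 mm up, 148 mm (152 over the rolled rim) at the rim 58 mm up; wall 3 mm, inner floor 4 mm up. Stands on the middle ring (it is then the dry pot) or the waiting ring.
- dappen_dish: Small cracked green glass dappen dish, 36 mm diameter, 26 mm high, loose, standing on the glass near the hob's back edge; origin at the centre of its underside. To be left alone.
- tin_tray: Dull tin upper impression tray, a 64 x 62 mm horseshoe 14 mm high with a flat tab handle 26 mm long on its -x side, loose on the bench right of the hob; origin under the arch's middle. To be left alone.
- scoop: Brass measuring scoop, cup 44 mm diameter and 26 mm high, flat handle to 105 mm on its -x side, loose on the bench right of the hob; origin at the centre of the cup's underside. To be left alone.
- jar: Amber jar with a dark cap, 64 mm diameter, 85 mm high, loose on the bench left of the hob; origin at the centre of its underside. To be left alone.
- instrument_tin: Closed dull tin instrument box, 72 x 112 mm, 35 mm high, loose on the bench left of the hob; origin at the centre of its underside. To be left alone. (Beyond it, fixed at the left edge of the bench beside the robot, stands a 450 mm high cast-iron lever punch.)

How it is judged:
By the outcome, as a careful person would: the job done as asked, in the order asked, and still so for the second after the job is handed in, with the robot touching nothing.
It also fails if it takes over 66 s, if anything falls off the work surface, if the arm or the gripper's body presses on something with over 40 N, if the wrist force passes 120 N, or if a joint passes its speed limit or range.

## Robot

A 6-joint arm with a two-finger parallel gripper is mounted at the origin on the work surface. World frame = base frame: x ahead of the robot, y to its left, z up, the work surface at z = 0. Lengths are in m, angles in rad, forces in N, time in s.
With the tool pointing down it reaches from about 0.35 to 1 m from the base axis. Payload 7.1 kg.
Tool frame: the origin (TCP) lies midway between the tips of the shut fingers; the grasp point (between the pads) lies robot.tcp_to_grasp behind it (robot.tcp_to_grasp is the distance from the TCP to the grasp point, in m); z points along the fingers, y is the line along which they close (so a half turn about z gives the same grasp; the last joint's range is limited). The gripper opens to 85 mm and grips with 20 to 120 N. Pads are 22 mm wide; open, the fingers measure 114 mm over their backs; the gripper's body (76 mm by 85 mm) begins 54 mm behind the grasp point. The pads swing forward as they close: fully open they stand 13 mm farther back than shut.
Start: joints at [-1.17, 0.423, 1.63, -0, 1.089, -0.019], TCP at [0.255, -0.571, 0.231] pointing down, gripper open.
Joint ranges: [-3, 3], [-0.9, 2.11], [0.09, 2.58], [-1.31, 4.45], [0.11, 2.69], [-2.54, 2.54]. Speed limits (rad/s): [2.39, 2.39, 3.01, 3.14, 3.14, 3.14].

## Interface

Orientations are given as a unit quaternion [w, x, y, z].
In Python, from rig import robot gives the robot as it stands.
- The arm moves only by the tool carry_out, never from a script. Its argument "rows" is a list of rows, each an object with "travel": the shift along the world's x, y, z in cm, a list of three; "delta_rot": the turn, a rotation vector about the world's x, y, z in rad, a list of three; "fingers": the finger opening in cm, from 0 to 8.54. A call has 1 to 5 rows; each row is the pose to reach, as a shift and turn from the pose commanded when the call began; what a row does not reach only later rows make up. A row lasts 1/8 s, in which the tool goes at most 62.5 mm and 10.7 degrees, less where a joint would pass 70% of its speed; a pose out of reach is approached as far as the arm can. A call with a gripper value outside its range is refused whole. The fingers move at their own pace and stop on an object; "newtons" is the grip in N (left out, the last holds). Time passes only in rows, so rows that repeat a pose let the fingers close. It gives the time, the measured TCP pose, the force, the opening and the grip force at its end, in the units of the state.
- robot.observe(): the state, without advancing time (a new reading comes with each control period).
- robot.get_image(name): name is "scene" or "top" or "wrist"; returns the picture (420x560x3 uint8, red, green, blue); there is no depth.
- robot.camera_model(name): a dict with "intrinsics" (3x3 intrinsics, pixels), "k1" (the pictures are not rectified: a ray, as slopes to the right and down, at radius r is drawn at 1 + k1 r^2 times it, then the intrinsics apply), "R" (3x3) and "t" (3): a world point X has camera coordinates R X + t. Camera axes: x right, y down, z forward; pixel columns grow to the right and rows downward; lengths in m; the calibration is good to about 2 mm. A picture is of the moment at which its call begins: read the wrist's pose just before it. camera_model takes no time and is no camera call; for the wrist camera it gives the pose at the moment of the call.
- robot.hand_in(): hands the job in; it is judged then, once.
Trained networks look in the newest picture that a camera, given by its name, has taken for a name from the list of things; names that differ only in an ending like _2 or _b are one class to them, and where a whole thing is asked for, a point or a joint stands for the part that bears it (a point fixed in the world has none). Each returns a list of dicts, best first, with "p" (0 to 1); they miss things now and then, are a little off and sometimes report something else, mostly with a low value. They report only what shows in the picture. A call takes as long as a camera call.
- robot.boxes_of(camera, name): "rect" ([centre column, centre row, width, height] in pixels, round what is visible of it).
The state is a dict: "t": time; "joint_pos": joint angles; "joint_velocities": joint speeds; "tau": joint torques, N m; "position": TCP position; "tcp_rot": TCP orientation; "contact_force": force on the tool from outside, world axes, zero at the start; "torque": the same for the moment, N m; "width": opening from 0.0 (shut) to 1.0 (fully open); "grip_force": force on a finger pad.
Only numpy, scipy, OpenCV 4.12 (cv2) and the standard library are available. Lean on these libraries where they do the work, as an engineer would, in place of code of your own. Each camera call takes 0.05 s, during which the arm holds its last target. There are 200 camera calls.

## Working session

There is one attempt and no reset: what is moved stays moved. The work goes in short steps, Python scripts to look and compute and a tool call to move; the robot and the scene stay as the last step left them, time stands still between calls to the robot, and variables do not carry over. Pictures are saved under pics/ and viewed, at most 10 in all, crops included, and the job is handed in when it is done.

Besides the shell and the picture viewer there is one more tool, called as name([rows], argument=value, ...), one row to a line, values as JSON. carry_out: Moves the arm, as the interface text tells. Its arguments: {"type":"object","properties":{"rows":{"type":"array"},"newtons":{"type":"number"}},"required":["rows"]}

```bash
mkdir -p pics; ls
python3 - <<'E'
from rig import robot
import cv2
print(robot.observe(), robot.tcp_to_grasp)
for n in("scene","top"):
    im=robot.get_image(n); cv2.imwrite(f"pics/{n}0.png",im[:,:,::-1])
    for k in("hob","saucepan","basin","dappen_dish"): print(n,k,robot.boxes_of(n,k)[:2])
    c=robot.camera_model(n);print(c)
E
```

```text
pics
{'t': 0.0, 'joint_pos': array([-1.17001474e+00,  4.23844526e-01,  1.63073434e+00,  2.85408494e-05,
        1.08860576e+00, -1.89833037e-02]), 'joint_velocities': array([-7.70143900e-05, -2.63954450e-04,  2.68465407e-04, -2.97239973e-04,
        1.18376678e-03, -1.54253927e-03]), 'tau': array([ 1.92402331e-04, -5.57376122e+01, -2.81746835e+01, -5.28222074e-05,
        7.35568145e-03, -5.36377769e-06]), 'position': array([ 0.25453186, -0.57019351,  0.23052598]), 'tcp_rot': array([-7.83921135e-04,  9.78056484e-01,  2.08338378e-01, -1.38622751e-04]), 'contact_force': array([ 0.07721756, -0.07112942, -0.11507297]), 'torque': array([-0.00955071,  0.00990765,  0.02444681]), 'grip_force': 0.0, 'width': 1.001041764800204} 0.0187
scene hob [{'rect': [259.6, 214.3, 246.1, 105.3], 'p': 0.82}]
scene saucepan [{'rect': [267.9, 178.3, 51.0, 71.5], 'p': 0.93}, {'rect': [196.4, 199.8, 52.7, 17.6], 'p': 0.72}]
scene basin [{'rect': [198.6, 182.2, 61.2, 45.5], 'p': 0.78}, {'rect': [269.6, 176.1, 44.8, 71.1], 'p': 0.59}]
scene dappen_dish []
{'intrinsics': array([[491.01863682,   0.        , 276.31
[... 344 characters left out ...]

top hob [{'rect': [278.9, 205.5, 214.6, 109.4], 'p': 0.86}, {'rect': [423.1, 254.8, 18.8, 35.5], 'p': 0.66}]
top saucepan [{'rect': [276.1, 223.7, 45.2, 90.0], 'p': 0.75}]
top basin [{'rect': [341.9, 191.1, 56.6, 55.4], 'p': 0.76}]
top dappen_dish [{'rect': [246.5, 162.4, 13.2, 18.2], 'p': 0.41}]
{'intrinsics': array([[447.50258562,   0.        , 274.60848204],
       [  0.        , 447.50258562, 207.92192358],
       [  0.        ,   0.        ,   1.        ]]), 'k1': -0.04979808636615992, 'R': array([[ 0.02794596, -0.99945359,  0.01765075],
       [-0.97991273, -0.03087906, -0.19702165],
       [ 0.19745904, -0.01179023, -0.98024024]]), 't': array([-0.01589261,  0.57803402,  1.21800702])}
```

Run:
```python
import cv2
for n,(a,b,c,d) in dict(top=(110,310,150,420),scene=(120,300,120,390)).items():
    im=cv2.imread(f"pics/{n}0.png")
    cv2.imwrite(f"pics/{n}0c.png",cv2.resize(im[a:b,c:d],None,fx=2.9,fy=2.9,interpolation=cv2.INTER_CUBIC))
```

```text
(no output)
```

View pics/top0.png

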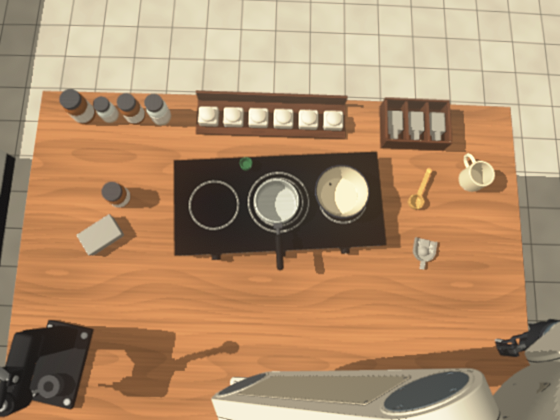

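View pics/top0c.png

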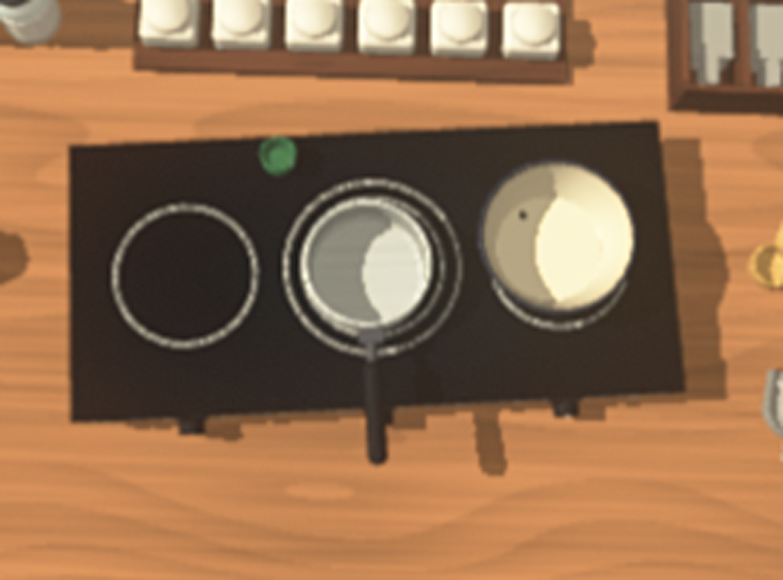

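The dry pot is the saucepan, on the middle ring. The basin waits on the -y ring (right in the picture), and the +y ring is empty. In the top crop the rings are at about (185,275), (372,267) and (560,255), with the dappen dish at (278,155). I'll measure these positions now.

```bash
cat > h.py <<'E'
import numpy as np, cv2
from scipy.optimize import least_squares
def ground(c,uv,z):
    K=c['intrinsics']; d=np.array([c['k1'],0,0,0,0.])
    # model: x*(1+k1 r^2) == OpenCV k1
    p=cv2.undistortPoints(np.array(uv,float).reshape(-1,1,2),K,d).reshape(-1,2)
    r=np.c_[p,np.ones(len(p))]@c['R']; o=-c['R'].T@c['t']
    return (o+r*((z-o[2])/r[:,2])[:,None])[:,:2]
def proj(c,X):
    return cv2.projectPoints(np.array(X,float),cv2.Rodrigues(c['R'])[0],c['t'],c['intrinsics'],np.array([c['k1'],0,0,0,0.]))[0].reshape(-1,2)
def circ(P):
    f=least_squares(lambda q:np.hypot(P[:,0]-q[0],P[:,1]-q[1])-q[2],[*P.mean(0),.07],loss='soft_l1',f_scale=.002)
    return f.x
E
python3 - <<'E'
from h import *
from rig import robot
c=robot.camera_model("top"); im=cv2.imread("pics/top0.png")
cr=lambda L:np.array(L,float)/2.9+[150,110]-.33
G=ground(c,cr([[70,147],[657,122],[685,390],[72,420]]),.055)
print("corners",G, [np.linalg.norm(G[i]-G[i-1]) for i in range(4)], G.mean(0))
yd=(G[0]+G[3]-G[1]-G[2]); print("yaw",np.arctan2(-yd[0],yd[1]))
hand={}
for n,L,z in (("ring_e",[[113,275],[257,275],[185,205],[185,347]],.055),
  ("outer",[[284,265],[461,265],[372,180],[372,354]],.055),
  ("panrim",[[300,268],[436,268],[367,196],[368,337]],.109),
  ("basinrim",[[480,238],[634,238],[557,161],[557,312]],.113),
  ("dappen",[[259,155],[298,155],[278,137],[278,174]],.081)):
    print(n,circ(ground(c,cr(L),z)))
print("handle end",ground(c,cr([[376,462]]),.113))
hsv=cv2.cvtColor(im,cv2.COLOR_BGR2HSV)
# refine with pixels: ring e
g=cv2.cvtColor(im,cv2.COLOR_BGR2GRAY)
ys,xs=np.nonzero(g>75); P=ground(c,np.c_[xs,ys],.055)
for n,L in (("e",[185,275]),("m",[372,267])):
    c0=ground(c,cr([L]),.055)[0]; r=np.hypot(*(P-c0).T)
    Q=P[(r>.06)&(r<.078)] if n=="e" else P[(r>.08)&(r<.092)]
    print("ring",n,circ(Q),len(Q))
E
```

```text
corners [[ 0.71094502  0.29906417]
 [ 0.75741198 -0.29400327]
 [ 0.48406281 -0.31678654]
 [ 0.43721737  0.2773035 ]] [np.float64(0.2745912539002663), np.float64(0.5948850041040872), np.float64(0.2742970119446738), np.float64(0.5959341202905092)] [ 0.5974093  -0.00860554]
yaw 0.07844025874292887
ring_e [0.58303957 0.17615136 0.07118544]
outer [ 0.59836292 -0.00837999  0.08773383]
panrim [ 0.58673374 -0.00296756  0.06626527]
basinrim [ 0.62075696 -0.18177442  0.07369887]
dappen [0.70085775 0.08764188 0.01907672]
handle end [[ 0.40223182 -0.01518668]]
ring e [0.58361877 0.17654014 0.06907231] 414
ring m [ 0.59808702 -0.00797379  0.08600441] 455
```

carry_out([
  {"travel": [3, 5.2, 0], "delta_rot": [0, 0, -0.035], "fingers": 0},
  {"travel": [6, 10.4, 0], "delta_rot": [0, 0, -0.07], "fingers": 0},
  {"travel": [9, 15.6, 0], "delta_rot": [0, 0, -0.1], "fingers": 0},
  {"travel": [12, 20.8, 0], "delta_rot": [0, 0, -0.14], "fingers": 0},
  {"travel": [15, 26, 0], "delta_rot": [0, 0, -0.17], "fingers": 0},
])

```text
t: 1.12
position: [0.4056, -0.3091, 0.2316]
tcp_rot: [0.0, 0.992, 0.124, 0.0]
contact_force: [0.8, -0.1, 0.3]
width: -0.0
grip_force: 0.0
```

carry_out([
  {"travel": [3, 5.2, 0], "delta_rot": [0, 0, -0.035], "fingers": 0},
  {"travel": [6, 10.4, 0], "delta_rot": [0, 0, -0.07], "fingers": 0},
  {"travel": [9, 15.6, 0], "delta_rot": [0, 0, -0.1], "fingers": 0},
  {"travel": [12, 20.8, 0], "delta_rot": [0, 0, -0.14], "fingers": 0},
  {"travel": [15, 26, 0], "delta_rot": [0, 0, -0.172], "fingers": 0},
])

```text
t: 1.75
position: [0.5557, -0.0488, 0.2316]
tcp_rot: [0.0, 0.999, 0.038, 0.0]
contact_force: [0.7, -0.5, -0.2]
width: -0.002
grip_force: 0.0
```

Run:
```python
from h import *
from rig import robot
c=robot.camera_model("wrist");im=robot.get_image("wrist")[:,:,::-1].copy()
for P,r,col,z in (((.5985,-.008),.068,(0,255,0),.055),((.5985,-.008),.085,(0,255,0),.055),((.5836,.1765),.068,(0,255,0),.055),((.585,-.004),.06,(0,0,255),.109),((.585,-.004),.054,(255,0,0),.055)):
    a=np.linspace(0,6.28,60); X=np.c_[P[0]+r*np.cos(a),P[1]+r*np.sin(a),0*a+z]
    cv2.polylines(im,[proj(c,X).astype(int)],True,col,1)
cv2.imwrite("pics/w1.png",im); print(-c['R'].T@c['t'])
```

```text
[ 0.63131782 -0.04344737  0.3753833 ]
```

View pics/w1.png

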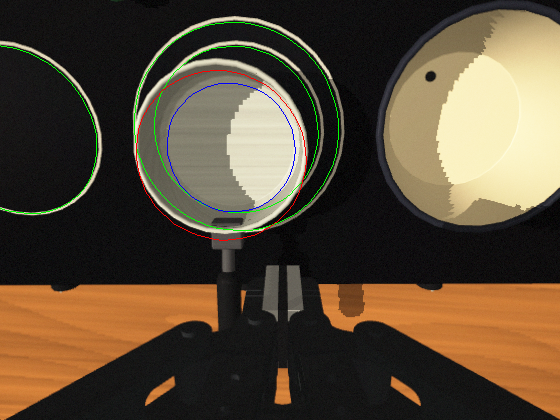

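The projected rings line up with the wrist image. The real saucepan rim is centred near (220,146), about 6 mm further in +x than my guess, so the saucepan is at about (0.591, -0.003). I'll go down inside it.

carry_out([
  {"travel": [3.5, 4.6, -1], "delta_rot": [0, 0, 0], "fingers": 0},
  {"travel": [3.5, 4.6, -6], "delta_rot": [0, 0, 0], "fingers": 0},
  {"travel": [3.5, 4.6, -11], "delta_rot": [0, 0, 0], "fingers": 0},
  {"travel": [3.5, 4.6, -15], "delta_rot": [0, 0, 0], "fingers": 0},
  {"travel": [3.5, 4.6, -16.2], "delta_rot": [0, 0, 0], "fingers": 0},
])

```text
t: 2.42
position: [0.5881, -0.0046, 0.067]
tcp_rot: [-0.0, 0.999, 0.039, -0.002]
contact_force: [-0.7, -0.7, 0.1]
width: -0.0
grip_force: 0.0
```

Run:
```python
from h import *
from rig import robot
print(robot.observe()['position'],robot.observe()['contact_force'])
im=robot.get_image("top"); c=robot.camera_model("top")
hsv=cv2.cvtColor(im,cv2.COLOR_RGB2HSV)
a=cv2.imread("pics/top0.png")
# basin: cream mask in initial top image
h=cv2.cvtColor(a,cv2.COLOR_BGR2HSV); m=((h[...,2]>110)&(h[...,1]>30)).astype(np.uint8); m[:, :312]=0;m[:,372:]=0;m[:162]=0;m[225:]=0
cs=max(cv2.findContours(m,0,1)[0],key=cv2.contourArea)[:,0]
print("basin",circ(ground(c,cs+0.,.113)))
```

```text
[ 0.58807982 -0.00464872  0.06697273] [-0.65095762 -0.65620505  0.10853948]
basin [ 0.62102408 -0.1835588   0.07061499]
```

carry_out([
  {"travel": [-0.1, 2.0, 0], "delta_rot": [0, 0, 0], "fingers": 0},
  {"travel": [-0.2, 3.5, 0], "delta_rot": [0, 0, 0], "fingers": 0},
  {"travel": [-0.2, 4.5, 0], "delta_rot": [0, 0, 0], "fingers": 0},
  {"travel": [-0.3, 5.5, 0], "delta_rot": [0, 0, 0], "fingers": 0},
  {"travel": [-0.3, 7, 0], "delta_rot": [0, 0, 0], "fingers": 0},
])

```text
t: 3.1
position: [0.5878, 0.0653, 0.0707]
tcp_rot: [0.0, 0.999, 0.039, 0.001]
contact_force: [0.7, -5.7, 7.7]
width: -0.003
grip_force: 4.2
```

Run:
```python
from h import *
from rig import robot
print(robot.observe()['position'],robot.observe()['contact_force'])
im=robot.get_image("top")[:,:,::-1]; cv2.imwrite("pics/t2.png",cv2.resize(im[110:310,150:420],None,fx=2.9,fy=2.9,interpolation=cv2.INTER_CUBIC))
```

```text
[0.58775905 0.06528761 0.07065343] [ 0.74521179 -5.72049347  7.7292391 ]
```

View pics/t2.png

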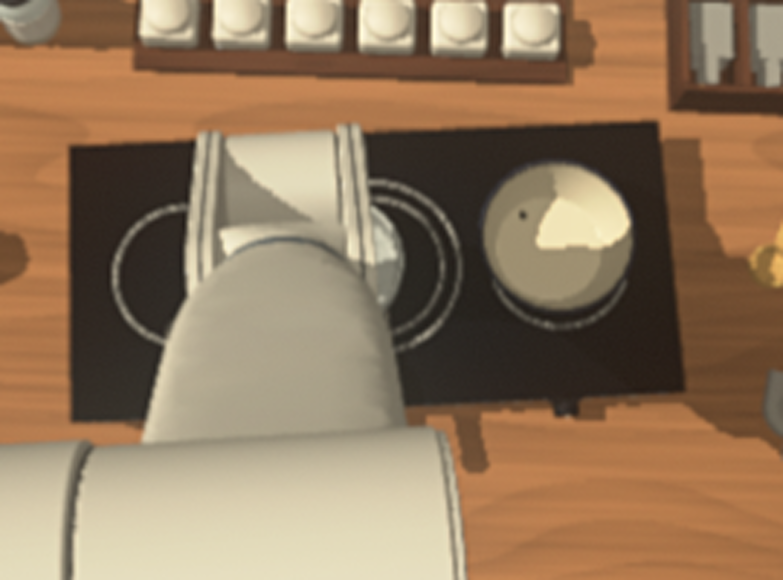

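The saucepan is sliding: its right edge went from 436 to 403. The fingertips are pressing on the tapered foot of the wall, so I'll back off, rise 7 mm and carry on.

carry_out([
  {"travel": [0, -0.5, 0], "delta_rot": [0, 0, 0], "fingers": 0},
  {"travel": [0, -0.5, 0.7], "delta_rot": [0, 0, 0], "fingers": 0},
  {"travel": [-0.1, 0.5, 0.7], "delta_rot": [0, 0, 0], "fingers": 0},
  {"travel": [-0.2, 1.5, 0.7], "delta_rot": [0, 0, 0], "fingers": 0},
  {"travel": [-0.3, 3, 0.7], "delta_rot": [0, 0, 0], "fingers": 0},
])

```text
t: 3.78
position: [0.5838, 0.0957, 0.0765]
tcp_rot: [0.0, 0.999, 0.039, 0.0]
contact_force: [0.1, -4.4, 3.7]
width: 0.008
grip_force: 2.0
```

carry_out([
  {"travel": [-0.1, 1.5, 0], "delta_rot": [0, 0, 0], "fingers": 0},
  {"travel": [-0.2, 3, 0], "delta_rot": [0, 0, 0], "fingers": 0},
  {"travel": [-0.2, 4.5, 0], "delta_rot": [0, 0, 0], "fingers": 0},
  {"travel": [-0.3, 6, 0], "delta_rot": [0, 0, 0], "fingers": 0},
  {"travel": [-0.4, 7.5, 0], "delta_rot": [0, 0, 0], "fingers": 0},
])

```text
t: 4.4
position: [0.5796, 0.1713, 0.0762]
tcp_rot: [0.0, 0.999, 0.039, -0.0]
contact_force: [-0.1, -2.9, 2.0]
width: 0.001
grip_force: 2.0
```

carry_out([
  {"travel": [0, 1.2, 0], "delta_rot": [0, 0, 0], "fingers": 0},
  {"travel": [-0.1, 2.2, 0], "delta_rot": [0, 0, 0], "fingers": 0},
  {"travel": [-0.1, 3, 0], "delta_rot": [0, 0, 0], "fingers": 0},
  {"travel": [-0.1, 3.5, 0], "delta_rot": [0, 0, 0], "fingers": 0},
  {"travel": [-0.1, 3.5, 0], "delta_rot": [0, 0, 0], "fingers": 0},
])

```text
t: 5.03
position: [0.5787, 0.2059, 0.0762]
tcp_rot: [-0.0, 0.999, 0.039, 0.0]
contact_force: [-0.0, 0.2, -0.2]
width: -0.001
grip_force: 0.0
```

```bash
cat > ov.py <<'E'
import sys
from h import *
from rig import robot
# ov.py out pots: name x y
print(robot.observe()['position'],robot.observe()['contact_force'])
c=robot.camera_model("wrist");im=robot.get_image("wrist")[:,:,::-1].copy()
L=[((.5982,-.008),.068,(0,255,0),.055),((.5836,.1765),.068,(0,255,0),.055)]
a=sys.argv
if len(a)>2: L+=[((float(a[2]),float(a[3])),float(a[4]),(0,0,255),float(a[5]))]
for P,r,col,z in L:
    t=np.linspace(0,6.28,60); X=np.c_[P[0]+r*np.cos(t),P[1]+r*np.sin(t),0*t+z]
    cv2.polylines(im,[proj(c,X).astype(int)],True,col,1)
cv2.imwrite(a[1],im)
E
python3 ov.py pics/w3.png .5836 .1765 .06 .109
```

```text
[0.57869961 0.2058906  0.07620866] [-0.0320931   0.23284337 -0.20952203]
```

View pics/w3.png

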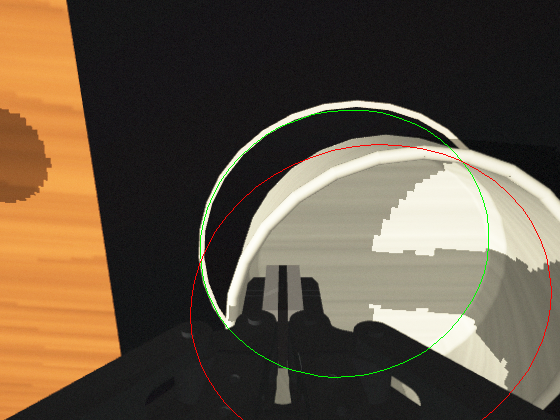

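The saucepan rim is about 37 px (12–13 mm) short of the target circle in +y and matches it in x. I'll push it 1.3 cm more, then rise and check.

carry_out([
  {"travel": [0, 0.6, 0], "delta_rot": [0, 0, 0], "fingers": 0},
  {"travel": [-0.1, 1.1, 0], "delta_rot": [0, 0, 0], "fingers": 0},
  {"travel": [-0.1, 1.3, 0], "delta_rot": [0, 0, 0], "fingers": 0},
  {"travel": [-0.1, 1.3, 0], "delta_rot": [0, 0, 0], "fingers": 0},
  {"travel": [-0.1, -1, 0], "delta_rot": [0, 0, 0], "fingers": 0},
])

```text
t: 5.7
position: [0.578, 0.196, 0.0765]
tcp_rot: [-0.0, 0.999, 0.04, 0.001]
contact_force: [1.0, -0.2, -0.4]
width: -0.003
grip_force: 0.0
```

carry_out([
  {"travel": [0, -2, 1], "delta_rot": [0, 0, 0], "fingers": 0},
  {"travel": [0, -3, 6], "delta_rot": [0, 0, 0], "fingers": 0},
  {"travel": [0, -6, 11], "delta_rot": [0, 0, 0], "fingers": 0},
  {"travel": [0, -9, 15], "delta_rot": [0, 0, 0], "fingers": 0},
  {"travel": [0, -14, 15], "delta_rot": [0, 0, 0], "fingers": 0},
])

```text
t: 6.32
position: [0.5799, 0.0538, 0.2312]
tcp_rot: [-0.0, 0.999, 0.039, 0.004]
contact_force: [0.0, -0.4, -0.3]
width: 0.002
grip_force: 0.0
```

```bash
python3 ov.py pics/w4.png .5836 .1765 .06 .109
```

```text
[0.57990065 0.05380058 0.23115248] [ 0.04528395 -0.42320638 -0.29774907]
```

View pics/w4.png

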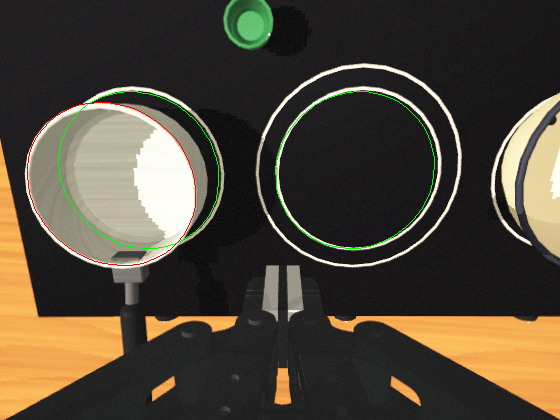

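The saucepan stands concentric with its ring. Its rim overlay matches to 1–2 px: red circle centre about (110,185), ring about (140,165). Next I'll move over the basin and check it before going down.

carry_out([
  {"travel": [1, -6, 0], "delta_rot": [0, 0, 0.01], "fingers": 0},
  {"travel": [1.8, -11, 0], "delta_rot": [0, 0, 0.02], "fingers": 0},
  {"travel": [2.6, -15, 0], "delta_rot": [0, 0, 0.03], "fingers": 0},
  {"travel": [3, -17, 0], "delta_rot": [0, 0, 0.05], "fingers": 0},
  {"travel": [3, -17, 0], "delta_rot": [0, 0, 0.05], "fingers": 0},
])

```text
t: 7.0
position: [0.6072, -0.1171, 0.2266]
tcp_rot: [0.0, 0.998, 0.062, 0.0]
contact_force: [0.5, 0.4, -0.7]
width: 0.0
grip_force: 0.0
```

```bash
python3 ov.py pics/w5.png .621 -.1836 .076 .113
```

```text
[ 0.60722407 -0.11705822  0.22663001] [ 0.5188306   0.43316133 -0.69541956]
```

View pics/w5.png

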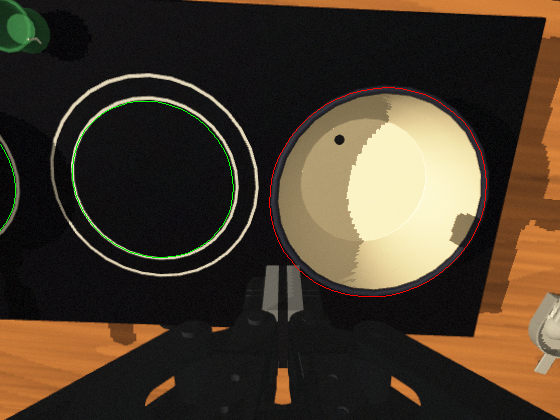

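The basin rim matches the red circle, centred near (378,190). I'll go down inside it.

carry_out([
  {"travel": [1.3, -5, 0], "delta_rot": [0, 0, 0], "fingers": 0},
  {"travel": [1.3, -6.6, -4], "delta_rot": [0, 0, 0], "fingers": 0},
  {"travel": [1.3, -6.6, -10], "delta_rot": [0, 0, 0], "fingers": 0},
  {"travel": [1.3, -6.6, -14], "delta_rot": [0, 0, 0], "fingers": 0},
  {"travel": [1.3, -6.6, -15], "delta_rot": [0, 0, 0], "fingers": 0},
])

```text
t: 7.68
position: [0.6186, -0.1793, 0.0738]
tcp_rot: [-0.001, 0.998, 0.064, -0.003]
contact_force: [-0.3, -0.5, 0.4]
width: -0.004
grip_force: 0.0
```

carry_out([
  {"travel": [-0.1, 1, -0.4], "delta_rot": [0, 0, 0], "fingers": 0},
  {"travel": [-0.3, 2.5, -0.4], "delta_rot": [0, 0, 0], "fingers": 0},
  {"travel": [-0.5, 4, -0.4], "delta_rot": [0, 0, 0], "fingers": 0},
  {"travel": [-0.6, 5, -0.4], "delta_rot": [0, 0, 0], "fingers": 0},
  {"travel": [-0.8, 6, -0.4], "delta_rot": [0, 0, 0], "fingers": 0},
])

```text
t: 8.3
position: [0.6137, -0.1203, 0.0733]
tcp_rot: [0.001, 0.998, 0.064, 0.001]
contact_force: [0.3, -3.1, 3.0]
width: -0.0
grip_force: 2.4
```

carry_out([
  {"travel": [-0.2, 1.5, 0], "delta_rot": [0, 0, 0], "fingers": 0},
  {"travel": [-0.4, 3, 0], "delta_rot": [0, 0, 0], "fingers": 0},
  {"travel": [-0.6, 4.5, 0], "delta_rot": [0, 0, 0], "fingers": 0},
  {"travel": [-0.8, 6, 0], "delta_rot": [0, 0, 0], "fingers": 0},
  {"travel": [-1.0, 7.5, 0], "delta_rot": [0, 0, 0], "fingers": 0},
])

```text
t: 8.93
position: [0.6035, -0.0454, 0.0732]
tcp_rot: [0.0, 0.998, 0.064, 0.001]
contact_force: [0.6, -5.5, 6.6]
width: 0.001
grip_force: 3.6
```

carry_out([
  {"travel": [-0.2, 1.5, 0], "delta_rot": [0, 0, 0], "fingers": 0},
  {"travel": [-0.4, 3, 0], "delta_rot": [0, 0, 0], "fingers": 0},
  {"travel": [-0.6, 4.5, 0], "delta_rot": [0, 0, 0], "fingers": 0},
  {"travel": [-0.7, 5.5, 0], "delta_rot": [0, 0, 0], "fingers": 0},
  {"travel": [-0.8, 6.2, 0], "delta_rot": [0, 0, 0], "fingers": 0},
])

```text
t: 9.55
position: [0.5952, 0.0168, 0.0731]
tcp_rot: [0.0, 0.998, 0.064, 0.001]
contact_force: [1.1, -5.4, 6.7]
width: -0.004
grip_force: 3.7
```

carry_out([
  {"travel": [0, 0.2, 0], "delta_rot": [0, 0, 0], "fingers": 0},
  {"travel": [0, 0.2, 0], "delta_rot": [0, 0, 0], "fingers": 0},
])

```text
t: 9.8
position: [0.595, 0.0187, 0.073]
tcp_rot: [0.0, 0.998, 0.064, 0.0]
contact_force: [0.9, -3.0, 6.1]
width: 0.001
grip_force: 2.5
```

```bash
python3 ov.py pics/w6.png .5982 -.008 .076 .113
```

```text
[0.59503216 0.01873459 0.07295711] [ 0.85113633 -3.04006474  6.09913258]
```

View pics/w6.png

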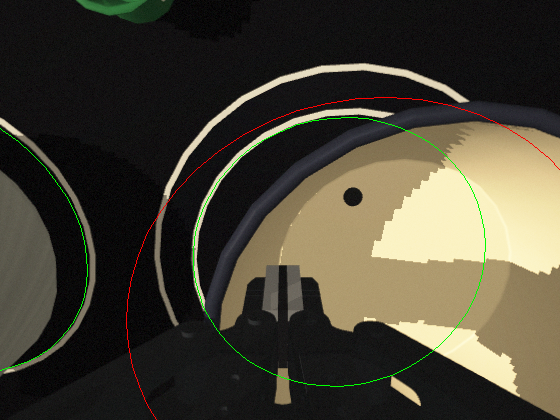

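The basin rim's left edge is at column 207 against a target of 127 at row 300, so about 23 mm remain in +y, with x already right.

carry_out([
  {"travel": [0, 0.9, 0], "delta_rot": [0, 0, 0], "fingers": 0},
  {"travel": [-0.1, 1.7, 0], "delta_rot": [0, 0, 0], "fingers": 0},
  {"travel": [-0.1, 2.3, 0], "delta_rot": [0, 0, 0], "fingers": 0},
  {"travel": [-0.1, 2.3, 0], "delta_rot": [0, 0, 0], "fingers": 0},
  {"travel": [-0.1, 0, 0], "delta_rot": [0, 0, 0], "fingers": 0},
])

```text
t: 10.48
position: [0.5932, 0.0197, 0.0721]
tcp_rot: [-0.0, 0.998, 0.065, -0.0]
contact_force: [-0.5, -1.0, 0.1]
width: -0.003
grip_force: 0.0
```

carry_out([
  {"travel": [0, -2, 1], "delta_rot": [0, 0, 0], "fingers": 0},
  {"travel": [0, -3, 6], "delta_rot": [0, 0, 0], "fingers": 0},
  {"travel": [0, -4, 11], "delta_rot": [0, 0, 0], "fingers": 0},
  {"travel": [0, -5, 16], "delta_rot": [0, 0, 0], "fingers": 0},
  {"travel": [0, -5, 19], "delta_rot": [0, 0, 0], "fingers": 0},
])

```text
t: 11.1
position: [0.5942, -0.0327, 0.2657]
tcp_rot: [0.0, 0.998, 0.063, 0.002]
contact_force: [0.0, -0.7, -0.4]
width: 0.001
grip_force: 0.0
```

```bash
python3 ov.py pics/w7.png .5982 -.008 .076 .113
```

```text
[ 0.59419935 -0.03272239  0.26567731] [ 0.01064944 -0.74274835 -0.42172173]
```

View pics/w7.png

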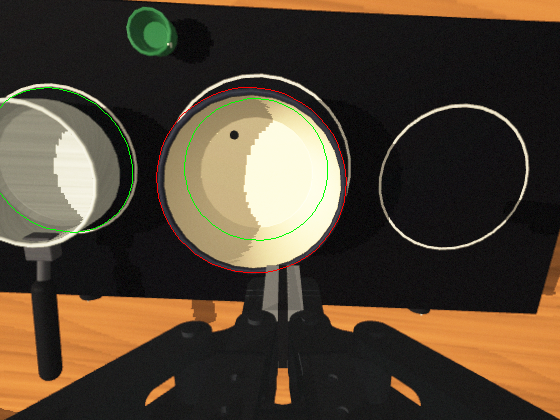

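The basin rim, centred near (252,180), matches its target circle, and both pots are inside their rings. The dappen dish hasn't moved.

```bash
python3 -c "
from rig import robot
print(robot.hand_in())"
```

```text
the job is handed in; nothing more can be done
None
```

I slid the saucepan onto the empty end ring, then the basin onto the middle ring; in the last wrist pictures each sat within about 2 mm of its ring's centre, and the job is handed in (verdict not shown).

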